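# Pack the dimmer box and shut the stayed chest

## Task

Pack the small black dimmer box away: lower it into the open grey chest and let go only when it is on or close to the chest's floor. Then break the chest's locked lid stay by pressing down on its knuckle, let the lid down gently by its handle until it is fully shut, without letting it drop, and push the bolt on the lid home into its keeper. Leave the solder spool, the tin and the screwdriver where they are.

Things in the scene. Friction and masses are not known exactly. Their poses are not given: they have to be found in the camera images.
- controller_mid (a point): Centre of the loose black dimmer box (rounded plastic block 45 x 85 x 26 mm with a small pale knob on top, 32 mm high over all, about 0.11 kg). It lies flat on the bench, left of the drill stand; this point is 14 mm above its underside. Its x axis lies along the 45 mm width (the side to grip), y along the 85 mm length, z up.
- chest_floor (a point): Centre of the inner floor (a raised dark deck) of the grey metal chest, 48 mm above the bench and 52 mm below the rim. The chest is fixed to the bench, 170 mm deep (x) x 190 mm wide (y) x 100 mm high, walls 5 mm, inside 160 x 180 x 52 mm. x axis from the chest's front (handle side, toward the robot) to its hinge side, y to the chest's left, z up.
- hinge (a point): Middle of the lid's hinge line, on the top rim of the chest's back wall, 85 mm behind the chest's centre and 100 mm above the bench; the hinge line runs along the chest's y axis. Axes as the chest's.
- lid (a joint): Lid angle in rad: 0 = open at 85 degrees, held by the locked stay (as at the start); 1.484 = fully shut. The lid is a flat panel 172 x 190 x 10 mm, about 0.45 kg. Its hinge is stiff: the lid stays where it is left while less than about 0.35 rad closed; further down it falls shut if not held. While the stay is locked it cannot be lowered.
- handle (a point): Middle of the lid's handle: a round steel bar 10 mm thick, 90 mm clear between its two arms, parallel to the hinge, 210 mm from the hinge line, 40 mm beyond the lid's free edge. At the very top (310 mm above the bench) while the lid stands open, in front of the chest, 106 mm above the bench, when shut. It can turn between the fingers. Axes as the chest's when the lid is shut.
- knuckle (a point): Middle of the knuckle boss of the folding lid stay: a steel stud 16 mm thick, 22 mm long, parallel to the hinge, 27 mm outside the chest's right wall. At the start 134 mm above the bench, 102 mm in front of the hinge line. Pressed, it moves down and a little toward the hinge, on a circle of 70 mm about the lower link's pivot (on the chest, 160 mm in front of the hinge line, 94 mm above the bench).
- stay_knuckle (a joint): Bend of the two-link stay at its knuckle in rad: 0 = locked against its stop, 0.08 past straight; it grows as the knuckle is pressed down (about 0.7 when pressed 30 mm down) and the stay folds beside the chest, to about 2.6 with the lid shut. A few newtons break it, and it stays where it is left. Lower link 70 mm, upper 115 mm between pivots.
- bolt_knob (a point): Middle of the upright round knob of the slide bolt on top of the lid, near the lid's left edge: 10 mm thick, top 9 mm above this point. With the lid shut this point is 24 mm above the lid's upper face, which is then 111 mm above the bench. The bolt slides along the chest's y axis. Axes as the chest's when the lid is shut.
- bolt (a joint): Travel of the bolt in m: 0 = drawn back, 0.03 = home in its keeper (a steel strap with an eye on the chest's left wall). It moves to the chest's left (+y), against about 2 N of friction, and stays where it is left.
- solder_spool: Bystander: spool of solder wire, 62 mm across, 46 mm high, standing on its flange; origin at the centre of its underside.
- tip_tin: Bystander: round tin of brass wool, 56 mm across, 32 mm high; origin at the centre of its underside.
- screwdriver_red: Bystander: screwdriver, 24 x 167 x 25 mm, lying in front of the chest along its own y axis; origin at the centre of its underside.
Not all that is in view belongs to the job. Leave any purple look-alike of the part that bears controller_mid alone.

How it is judged:
By the outcome, as a careful person would: the job done as asked, in the order asked, and still so for the second after the job is handed in, with the robot touching nothing.
It also fails if it takes over 72 s, if anything falls off the work surface, if the arm or the gripper's body presses on something with over 40 N, if the wrist force passes 120 N, or if a joint passes its speed limit or range.

## Robot

A 6-joint arm with a two-finger parallel gripper is mounted at the origin on a cart in front of the work surface, level with it; the furniture and walls round the work are solid. World frame = base frame: x ahead of the robot, y to its left, z up, the work surface at z = 0. Lengths are in m, angles in rad, forces in N, time in s.
With the tool pointing down it reaches from about 0.225 to 0.725 m from the base axis. Payload 3.1 kg.
Tool frame: the origin (TCP) lies between the finger pads; the fingertips stand 25 mm ahead of it and the grasp point (between the pads) lies 6 mm ahead of it; z points along the fingers, y is the line along which they close (so a half turn about z gives the same grasp; the last joint's range is limited). The gripper opens to 85 mm and grips with 20 to 120 N. Pads are 22 mm wide; open, the fingers measure 114 mm over their backs; the gripper's body (76 mm by 85 mm) begins 54 mm behind the grasp point. The pads swing forward as they close: fully open they stand 13 mm farther back than shut.
Start: joints at [-1.444, 0.048, 0.099, 1.622, 0, 1.443], TCP at [0.132, -0.508, 0.256] pointing down, gripper open.
Joint ranges: [-2.91, 2.91], [-0.99, 1.94], [-1.21, 1.42], [-2.12, 2.29], [-1.49, 1.47], [-3.14, 3.14]. Speed limits (rad/s): [2.79, 2.79, 3.14, 3.14, 3.14, 3.14].

## Interface

Orientations are given as a 3x3 rotation matrix whose columns are the frame's x, y, z axes.
In Python, from cell import readout, eyes, manip, nets gives the robot as it stands.
- The arm moves only by the shell command python3 -m handwheel 'ROWS' [FORCE]. ROWS is JSON, one flat list of numbers, 5 for each row, row after row: the shift along the world's x, y, z in mm, then the turn about the world's z in degrees, then the opening, from 0 (shut) to 1 (fully open). A call has 1 to 12 rows; each row is the pose to reach, as a shift and turn from the pose commanded when the call began; what a row does not reach only later rows make up. A row lasts 1/12 s, in which the tool goes at most 41.7 mm and 7.16 degrees, less where a joint would pass 70% of its speed; a pose out of reach is approached as far as the arm can. A call with a gripper value outside its range is refused whole. The fingers move at their own pace and stop on an object; FORCE is the grip in N (left out, the last holds). Time passes only in rows, so rows that repeat a pose let the fingers close. It gives the time, the measured TCP pose, the force, the opening and the grip force at its end, in the units of the state.
- readout.sense(): the state, without advancing time (a new reading comes with each control period).
- eyes.get_image(name): name is "side" or "top"; returns the picture (420x560x3 uint8, red, green, blue); there is no depth.
- eyes.camera_info(name): a dict with "fx", "fy", "cx", "cy" (pixels), "xyz" and "attitude" of the camera in the world. Camera axes: x right, y up, looking along -z (the intrinsics and any distortion apply to the point x, -y, -z); pixel columns grow to the right and rows downward; lengths in m; the calibration is good to about 2 mm. A picture is of the moment at which its call begins. camera_info takes no time and is no camera call.
- manip.job_done(): hands the job in; it is judged then, once.
Trained networks look in the newest picture that a camera, given by its name, has taken for a name from the list of things; names that differ only in an ending like _2 or _b are one class to them, and where a whole thing is asked for, a point or a joint stands for the part that bears it (a point fixed in the world has none). Each returns a list of dicts, best first, with "p" (0 to 1); they miss things now and then, are a little off and sometimes report something else, mostly with a low value. They report only what shows in the picture. A call takes as long as a camera call. They do not tell look-alikes from the thing itself.
- nets.find_in(camera, label): "box" ([left, top, right, bottom] in pixels, round what is visible of it).
- nets.masks_of(camera, label): "pixels" (420x560 bool, what is visible of it) and "box" ([left, top, right, bottom] in pixels, round what is visible of it).
- nets.mark_of(camera, label): "at" ([row, column] in pixels: a listed point, or the origin of a listed thing).
The state is a dict: "clock": time; "qpos": joint angles; "qvel": joint speeds; "joint_torque": joint torques, N m; "tool_pos": TCP position; "ee_rot": TCP orientation; "contact_force": force on the tool from outside, world axes, zero at the start; "moment": the same for the moment, N m; "grip_width": opening from 0.0 (shut) to 1.0 (fully open); "gripper_force": force on a finger pad.
Only numpy, scipy, OpenCV 4.12 (cv2) and the standard library are available. Lean on these libraries where they do the work, as an engineer would, in place of code of your own. Each camera call takes 0.05 s, during which the arm holds its last target. There are 200 camera calls.

## Working session

There is one attempt and no reset: what is moved stays moved. The work goes in short steps, Python scripts to look and compute and a shell command to move; the robot and the scene stay as the last step left them, time stands still between calls to the robot, and variables do not carry over. Pictures are saved under pics/ and viewed, at most 10 in all, crops included, and the job is handed in when it is done.

```bash
mkdir -p pics; ls; cat > h.py <<'E'
import numpy as np, cv2
from cell import readout, eyes, manip, nets
def cam(n):
    c=eyes.camera_info(n); return c
def proj(n,P):
    c=cam(n); R=np.array(c['attitude']); p=(np.atleast_2d(P)-c['xyz'])@R
    u=c['cx']+c['fx']*p[:,0]/-p[:,2]; v=c['cy']-c['fy']*p[:,1]/-p[:,2]
    return np.c_[v,u]
def onz(n,rc,z):
    c=cam(n); R=np.array(c['attitude']); r,q=rc
    d=R@np.array([(q-c['cx'])/c['fx'],-(r-c['cy'])/c['fy'],-1]); o=np.array(c['xyz'])
    return o+d*(z-o[2])/d[2]
E
python3 - <<'E'
from h import *
for n in('top','side'):
    print(n,cam(n))
    im=eyes.get_image(n); cv2.imwrite(f'pics/{n}0.png',im[...,::-1])
    for l in ['controller_mid','chest_floor','hinge','handle','knuckle','bolt_knob','solder_spool','tip_tin','screwdriver_red']:
        print(n,l,[(round(d['p'],2),np.round(d['at']).tolist()) for d in nets.mark_of(n,l)[:3]])
print(readout.sense())
E
```

```text
pics
top {'fx': 493.40102550250396, 'fy': 493.40102550250396, 'cx': 287.9013088993667, 'cy': 214.33805149492505, 'xyz': array([0.39882188, 0.04865275, 1.39145715]), 'attitude': array([[ 0.01523416,  0.99177824, -0.12705845],
       [-0.99957598,  0.01825967,  0.02268122],
       [ 0.02481478,  0.12665904,  0.99163588]])}
top controller_mid [(0.95, [239.0, 165.0]), (0.79, [177.0, 166.0]), (0.22, [211.0, 353.0])]
top chest_floor []
top hinge [(0.75, [179.0, 364.0])]
top handle [(0.56, [167.0, 377.0])]
top knuckle [(0.67, [218.0, 410.0])]
top bolt_knob []
top solder_spool [(0.56, [260.0, 275.0])]
top tip_tin [(0.68, [263.0, 239.0])]
top screwdriver_red [(0.87, [270.0, 325.0])]
side {'fx': 464.9035087809504, 'fy': 464.9035087809504, 'cx': 280.30888777613734, 'cy': 211.5131866774185, 'xyz': array([0.43215311, 1.33436218, 0.68846189]), 'attitude': array([[-0.99530714,  0.05166167, -0.08182154],
       [-0.09476638, -0.34937925,  0.93217674],
       [ 0.01957106,  0.9355561 ,  0.35263546]])}
side controller_mid [(0.97, [323.0, 210.0]), (0.65, [329.0, 278.0])]
side chest_floor [(0.87, [233.0
[... 421 characters left out ...]
22e+00]), 'qvel': array([-4.17741615e-05,  5.14053721e-04, -3.10697548e-04,  6.00864542e-04,
        1.05916212e-03, -3.41848546e-05]), 'joint_torque': array([ 3.50784994e-04, -3.38652778e+01,  3.20168674e+01,  1.19022839e-03,
       -2.72661700e-04, -1.54821564e-06]), 'tool_pos': array([ 0.13232317, -0.50802709,  0.25630699]), 'ee_rot': array([[ 9.67706565e-01,  2.52079361e-01, -2.15295096e-05],
       [ 2.52079362e-01, -9.67706564e-01,  4.80410143e-05],
       [-8.72409953e-06, -5.19167500e-05, -9.99999999e-01]]), 'contact_force': array([ 0.59170085, -0.55430853,  0.84183672]), 'moment': array([-0.00695184,  0.04038769,  0.0102358 ]), 'gripper_force': 0.0, 'grip_width': 0.9991803541702675}
```

View pics/top0.png

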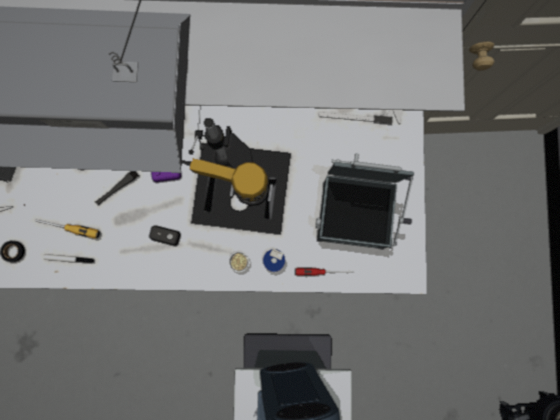

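View pics/side0.png

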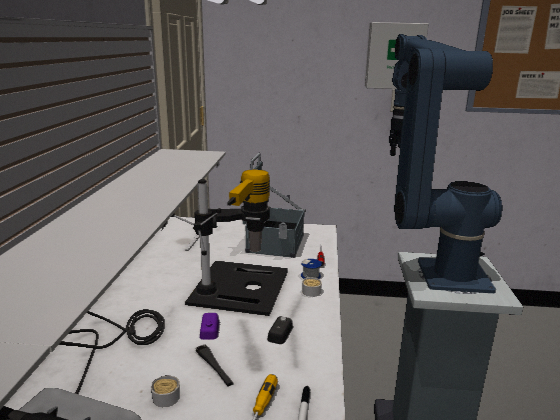

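Top view: the black dimmer box is at about (236,165), with its purple look-alike at (174,166). The drill's yellow body (250,182), the black clamp (120,187) and the pens are not candidates. The chest is at (210,358), with the stay and knuckle on its right near (218,408). The side view shows the black box at (329,280) and the purple one at (325,210). I choose the black one and will check it in a close crop.

```bash
python3 - <<'E'
from h import *
im=cv2.imread('pics/top0.png')
a=cv2.resize(im[145:260,305:425],None,fx=5,fy=5,interpolation=cv2.INTER_CUBIC)
a=cv2.convertScaleAbs(a,alpha=1.8,beta=20)
b=cv2.resize(im[215:255,145:185],None,fx=4.5,fy=4.5,interpolation=cv2.INTER_CUBIC)
o=np.zeros((575,800,3),np.uint8); o[:,:600]=a; o[:180,610:790]=b
cv2.imwrite('pics/crop1.png',o)
eyes.get_image('top')
for d in nets.masks_of('top','controller_mid')[:3]:
    m=d['pixels'].astype(np.uint8); c=cv2.findContours(m,0,1)[0]; c=max(c,key=cv2.contourArea)
    r=cv2.minAreaRect(c); print(d['p'],d['box'],r)
    pts=cv2.boxPoints(r); w=np.array([onz('top',(p[1],p[0]),0.02) for p in pts]); print(np.round(w,3).tolist(), w.mean(0).round(4))
for n,rc,z in[('top',(179,364),.1),('top',(167,377),.31),('top',(218,410),.134),('side',(233,276),.048),('top',(260,275),0),('top',(263,239),0),('top',(270,325),0),('side',(193,287),.134),('side',(157,255),.31)]: print(n,rc,onz(n,rc,z).round(4))
E
```

```text
0.83 [149.4, 177.2, 183.4, 182.4] ((165.5, 177.0), (10.0, 29.0), 90.0)
[[0.688, 0.404, 0.02], [0.689, 0.323, 0.02], [0.661, 0.322, 0.02], [0.659, 0.403, 0.02]] [0.6741 0.3632 0.02  ]
0.59 [149.9, 225.2, 182.1, 247.2] ((164.3527069091797, 235.42739868164062), (31.56367301940918, 17.392227172851562), 14.931418418884277)
[[0.496, 0.406, 0.02], [0.543, 0.396, 0.02], [0.522, 0.311, 0.02], [0.475, 0.321, 0.02]] [0.5094 0.3587 0.02  ]
top (179, 364) [ 0.6633 -0.183   0.1   ]
top (167, 377) [ 0.6483 -0.1748  0.31  ]
top (218, 410) [ 0.5562 -0.2958  0.134 ]
side (233, 276) [ 0.5755 -0.1455  0.048 ]
top (260, 275) [0.4472 0.0511 0.    ]
top (263, 239) [0.4372 0.1518 0.    ]
top (270, 325) [ 0.4214 -0.0898  0.    ]
side (193, 287) [ 0.5545 -0.3328  0.134 ]
side (157, 255) [ 0.6525 -0.1671  0.31  ]
```

View pics/crop1.png

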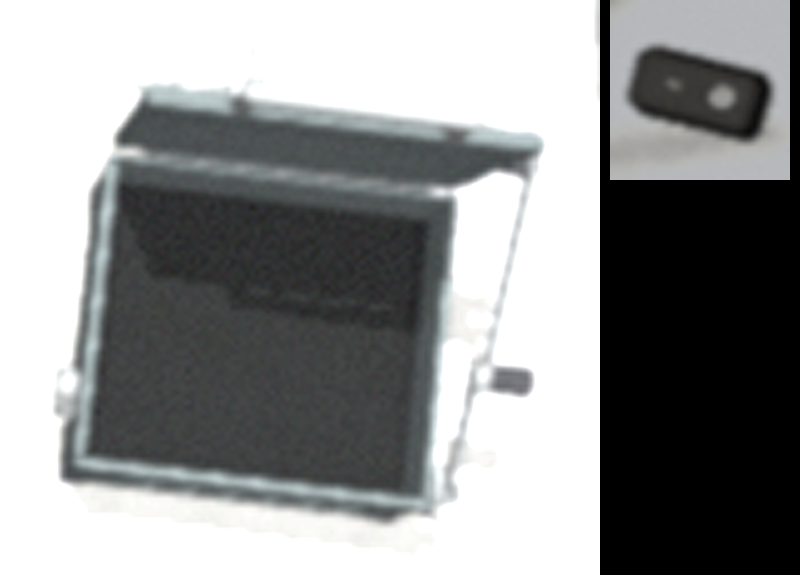

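The crop confirms the black box with its pale knob. It also shows the chest's rim corners (crop px BL 108,155; FL 75,468; FR 437,507; BR 455,192) and the knuckle stud at (511,380). Next I fit the chest pose.

```bash
python3 - <<'E'
from h import *
px={(85,95):(108,155),(-85,95):(75,468),(-85,-95):(437,507),(85,-95):(455,192)}
A=[];B=[]
for k,(u,v) in px.items():
    A.append(np.array(k)/1000); B.append(onz('top',(145+v/5,305+u/5),.1)[:2])
A=np.array(A);B=np.array(B); print(B.round(4))
b0=B.mean(0); U,S,V=np.linalg.svd(A.T@(B-b0)); R=(U@V).T
print('chest',b0,np.degrees(np.arctan2(R[1,0],R[0,0])),'scale',S.sum()/(A**2).sum(), (B-b0-A@R.T).round(4))
f=lambda x,y,z:np.r_[b0+R@[x,y],z]
P={'knuckle':f(85-.102*1000/1000-.085+.0 if 0 else .085-.102,-.095-.027,.134),'handle_open':f(.085-.210*np.cos(np.radians(85)),0,.31),'handle_shut':f(.085-.21,0,.106),'floor':f(0,0,.048)}
for k,v in P.items(): print(k,v.round(4),'top',proj('top',v).round(1),'side',proj('side',v).round(1))
print('kn', onz('top',(145+380/5,305+511/5),.134))
for n in('top','side'):
    im=eyes.get_image(n)
    for l in P:
        l=l.split('_')[0]; l='chest_floor' if l=='floor' else l
        print(n,l,[(round(d['p'],2),np.round(d['at'],1)) for d in nets.mark_of(n,l)[:2]])
    print([(round(d['p'],2),np.round(d['at'],1)) for d in nets.mark_of(n,'controller_mid')[:3]])
p1=onz('side',(329,279),.014); print(p1)
E
```

```text
[[ 0.6694 -0.0827]
 [ 0.5016 -0.0662]
 [ 0.4843 -0.2572]
 [ 0.6531 -0.2689]]
chest [ 0.57710013 -0.16875688] -4.957873870029972 scale 0.9951737566446807 [[-0.0006 -0.0012]
 [ 0.001   0.0006]
 [ 0.0001 -0.0012]
 [-0.0005  0.0019]]
knuckle [ 0.5496 -0.2888  0.134 ] top [[220.5 407.4]] side [[196.8 287.4]]
handle_open [ 0.6435 -0.1745  0.31  ] top [[169.1 376.9]] side [[156.6 258. ]]
handle_shut [ 0.4526 -0.158   0.106 ] top [[257.8 355.2]] side [[218.1 312.2]]
floor [ 0.5771 -0.1688  0.048 ] top [[213.4 355.6]] side [[230.4 276.2]]
kn [ 0.54827667 -0.2883521   0.134     ]
top knuckle [(0.48, array([221.2, 408.4]))]
top handle [(0.71, array([219.2, 409.1])), (0.57, array([164.8, 373.6]))]
top handle [(0.71, array([219.2, 409.1])), (0.57, array([164.8, 373.6]))]
top chest_floor [(0.88, array([211.4, 353.3]))]
[(0.78, array([237.6, 163.9])), (0.56, array([175.2, 163.5]))]
side knuckle [(0.52, array([196.7, 284.3])), (0.27, array([325.8, 278.9]))]
side handle [(0.44, array([155.5, 254.2]))]
side handle [(0.44, array([155.5, 254.2]))]
side chest_floor [(0.8, array([232.1, 277.1])), (0.42, array([274.9, 312.1]))]
[(0.8, array([328.3, 277.5])), (0.6, array([323.4, 208.9])), (0.53, array([214. , 252.8]))]
[0.51408931 0.36853056 0.014     ]
```

The chest centre is at (0.577,-0.169) with yaw -5°. The box is at about (0.510,0.360) with yaw -14°. Moving now.

```bash
python3 -m handwheel '[12,38,0,2.5,1, 24,76,0,5,1, 36,114,0,7.5,1, 48,152,0,10,1, 60,190,0,12.5,1, 72,228,0,15,1, 84,266,0,17.5,1, 95,303,0,20,1, 107,340,0,22.5,1, 119,378,0,25,1, 130,415,0,27.5,1, 140,452,0,30,1]'
python3 - <<'E'
from h import *
from scipy.optimize import least_squares
for k,t,s in[('shelf',(108,463),(152,225)),('drilltop',(183,250),(176,257)),('drillhandle',(166,195),(200,232)),('shelf left/front',(108,190),None)]:
    if s is None: continue
    r=least_squares(lambda P:np.r_[(proj('top',P)-t).ravel(),(proj('side',P)-s).ravel()],[.6,0,.3]); print(k,r.x.round(3),r.cost.round(1))
E
```

```text
clock: 2.7
tool_pos: [0.2724, -0.0544, 0.2566]
ee_rot: [[0.711, 0.703, 0.002], [0.703, -0.711, -0.001], [0.001, 0.002, -1.0]]
contact_force: [1.3, -0.4, -0.8]
grip_width: 0.999
gripper_force: 0.0
shelf [ 0.804 -0.39   0.269] 0.4
drilltop [0.604 0.109 0.326] 0.5
drillhandle [0.648 0.235 0.296] 2.2
```

```bash
python3 - <<'E'
from h import *
from scipy.optimize import least_squares
for k,t,s in[('cab low corner',(167,181),(150,157)),('cab top corner',(137,177),(25,152))]:
    r=least_squares(lambda P:np.r_[(proj('top',P)-t).ravel(),(proj('side',P)-s).ravel()],[.6,0,.3]); print(k,r.x.round(3),r.cost.round(1))
E
python3 -m handwheel '[12,38,0,2.5,1, 24,76,0,5,1, 36,114,0,7.5,1, 48,152,0,10,1, 60,190,0,12.5,1, 72,228,0,15,1, 84,266,0,17.5,1, 95,303,0,20,1, 107,340,0,22.5,1, 119,378,0,25,1, 128,405,0,27.5,1, 128,414,0,31,1]'
```

```text
cab low corner [0.711 0.263 0.392] 2207.2
cab top corner [0.682 0.219 0.656] 3599.4
clock: 3.7
tool_pos: [0.4011, 0.3616, 0.2548]
ee_rot: [[0.244, 0.97, -0.0], [0.97, -0.244, 0.001], [0.001, -0.001, -1.0]]
contact_force: [0.6, 0.1, -0.5]
grip_width: 0.999
gripper_force: 0.0
```

```bash
python3 -m handwheel '[37,1,0,0,1, 74,2,-20,0,1, 110,2,-45,0,1, 110,2,-80,0,1, 110,2,-120,0,1, 110,2,-155,0,1, 110,2,-180,0,1, 110,2,-200,0,1, 110,2,-200,0,1]'
python3 - <<'E'
from h import *
im=eyes.get_image('top'); a=cv2.resize(im[195:275,125:205,::-1],None,fx=5,fy=5); im=eyes.get_image('side'); b=cv2.resize(im[270:350,235:315,::-1],None,fx=5,fy=5)
cv2.imwrite('pics/g1.png',np.hstack([a,b])); print(readout.sense()['tool_pos'])
E
```

```text
clock: 4.45
tool_pos: [0.5063, 0.3576, 0.0496]
ee_rot: [[0.249, 0.968, -0.01], [0.969, -0.249, -0.006], [-0.008, -0.008, -1.0]]
contact_force: [-0.6, 0.0, -1.4]
grip_width: 1.0
gripper_force: 0.0
[0.50956687 0.35956467 0.05553307]
```

View pics/g1.png

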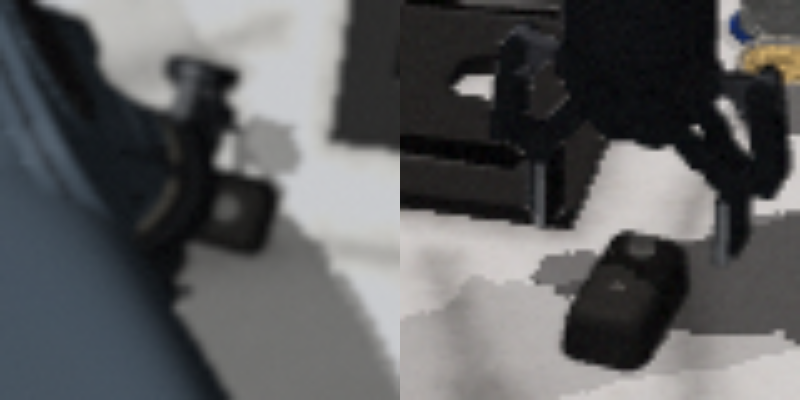

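The picture shows the fingers straddling the black box, pads at crop (540,225) and (730,260) with the box centre near (627,300), so it is centred well enough. Lower and grip.

```bash
python3 -m handwheel '[0,0,-14,0,1, 0,0,-28,0,1, 0,0,-28,0,1, 0,0,-28,0,0, 0,0,-28,0,0, 0,0,-28,0,0, 0,0,-28,0,0, 0,0,-28,0,0, 0,0,-28,0,0, 0,0,-28,0,0, 0,0,-28,0,0]' 40
```

```text
clock: 5.47
tool_pos: [0.5118, 0.3608, 0.0307]
ee_rot: [[0.249, 0.969, 0.004], [0.969, -0.249, 0.002], [0.003, 0.003, -1.0]]
contact_force: [0.4, 0.5, 6.8]
grip_width: 0.481
gripper_force: 41.1
```

```bash
python3 -m handwheel '[0,0,30,0,0, 0,0,65,0,0, -15,0,100,0,0, -45,-10,130,0,0, -75,-25,155,0,0, -105,-45,175,0,0, -130,-75,195,0,0, -145,-110,210,0,0, -150,-146,220,0,0, -152,-184,220,2,0, -152,-222,220,4,0, -152,-260,220,6,0]'
python3 -m handwheel '[0,-38,0,2,0, 0,-76,0,4,0, 0,-114,0,4,0, 5,-152,0,4,0, 20,-187,0,4,0, 45,-215,0,4,0, 75,-238,0,4,0, 110,-255,0,4,0, 145,-264,0,4,0, 180,-268,0,4,0, 208,-268,0,4,0, 208,-268,0,4,0]'
python3 - <<'E'
from h import *
im=eyes.get_image('top'); a=im[130:270,270:450,::-1]; im=eyes.get_image('side'); b=im[120:260,200:380,::-1]
cv2.imwrite('pics/g2.png',cv2.resize(np.hstack([a,b]),None,fx=2.2,fy=2.2)); print(readout.sense()['tool_pos'],readout.sense()['grip_width'])
E
```

```text
clock: 6.47
tool_pos: [0.3576, 0.0987, 0.2487]
ee_rot: [[0.143, 0.99, 0.002], [0.99, -0.143, 0.0], [0.0, 0.002, -1.0]]
contact_force: [0.7, -0.4, -1.1]
grip_width: 0.478
gripper_force: 40.5
clock: 7.47
tool_pos: [0.57, -0.1684, 0.2443]
ee_rot: [[0.076, 0.997, -0.002], [0.997, -0.076, 0.002], [0.002, -0.002, -1.0]]
contact_force: [0.1, -0.5, -2.1]
grip_width: 0.486
gripper_force: 40.6
[ 0.56633406 -0.16781758  0.24645277] 0.4799684177491237
```

View pics/g2.png

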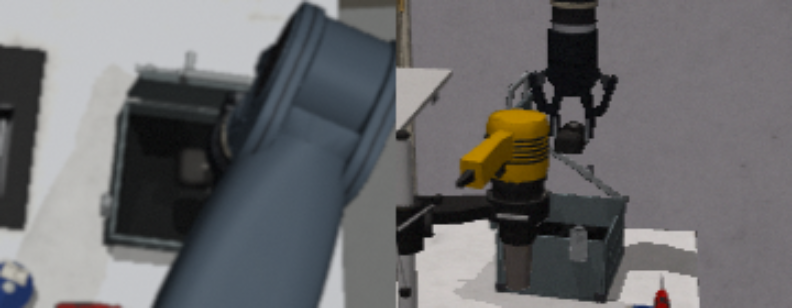

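The box is held above the chest opening (side crop about (570,138)). Lower it to the floor.

```bash
python3 -m handwheel '[0,0,-30,0,0, 0,0,-60,0,0, 0,0,-90,0,0, 0,0,-115,0,0, 0,0,-135,0,0, 0,0,-150,0,0, 0,0,-158,0,0, 0,0,-162,0,0, 0,0,-165,0,0, 0,0,-165,0,0, 0,0,-165,0,0]'
```

```text
clock: 8.48
tool_pos: [0.567, -0.1684, 0.0848]
ee_rot: [[0.077, 0.997, 0.002], [0.997, -0.077, -0.001], [-0.001, 0.002, -1.0]]
contact_force: [0.3, -0.5, -0.7]
grip_width: 0.475
gripper_force: 40.6
```

```bash
python3 -m handwheel '[0,0,-2,0,0, 0,0,-4,0,0, 0,0,-6,0,0, 0,0,-6,0,0, 0,0,-6,0,0]'
```

```text
clock: 8.9
tool_pos: [0.567, -0.1683, 0.0787]
ee_rot: [[0.077, 0.997, 0.002], [0.997, -0.077, -0.001], [-0.001, 0.002, -1.0]]
contact_force: [-1.1, -0.1, 4.6]
grip_width: 0.479
gripper_force: 41.5
```

```bash
python3 -m handwheel '[0,0,0,0,1, 0,0,0,0,1, 0,0,0,0,1, 0,0,0,0,1, 0,0,0,0,1, 0,0,20,0,1, 0,0,50,0,1, 0,0,85,0,1, 0,0,120,0,1, 0,0,150,0,0.8, 0,0,150,0,0.3, 0,0,150,0,0]'
python3 -m handwheel '[-5,-30,0,0,0, -10,-65,0,0,0, -18,-100,0,0,0, -18,-124,0,0,0, -18,-124,-20,0,0, -18,-124,-40,0,0, -18,-124,-40,0,0, -18,-124,-40,0,0]'
python3 - <<'E'
from h import *
im=eyes.get_image('top'); a=im[140:260,300:450,::-1]; im=eyes.get_image('side'); b=im[140:260,220:370,::-1]
cv2.imwrite('pics/g3.png',cv2.resize(np.hstack([a,b]),None,fx=2.66,fy=2.66,interpolation=2)); s=readout.sense();print(s['tool_pos'],s['grip_width'])
print([(round(d['p'],2),np.round(d['at'],1)) for d in nets.mark_of('top','controller_mid')[:3]])
E
```

```text
clock: 9.9
tool_pos: [0.5679, -0.1687, 0.2306]
ee_rot: [[0.077, 0.997, 0.006], [0.997, -0.077, -0.002], [-0.002, 0.006, -1.0]]
contact_force: [0.0, -0.4, -0.4]
grip_width: 0.605
gripper_force: 0.0
clock: 10.57
tool_pos: [0.5465, -0.291, 0.1837]
ee_rot: [[0.077, 0.997, -0.006], [0.997, -0.077, 0.004], [0.004, -0.006, -1.0]]
contact_force: [0.4, -0.3, 0.0]
grip_width: 0.001
gripper_force: 0.0
[ 0.54827085 -0.2916551   0.18725962] 0.0005712409464916071
[(0.85, array([217.3, 357.4])), (0.84, array([177.3, 163.6])), (0.67, array([180.9, 364.6]))]
```

View pics/g3.png

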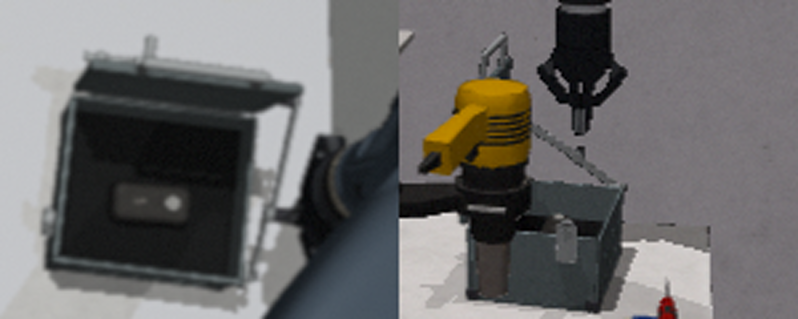

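The box lies flat in the chest (top crop (148,203)). The shut fingertips (580,133) stand straight above the knuckle (579,152). Press.

```bash
python3 -m handwheel '[0,0,-10,0,0, 0,0,-18,0,0, 1,0,-23,0,0, 3,0,-27,0,0, 5,0,-31,0,0, 7,-1,-36,0,0, 9,-1,-41,0,0, 11,-1,-46,0,0, 12,-1,-51,0,0, 12,-1,-56,0,0, 12,-1,-57,0,0, 12,-1,-57,0,0]'
```

```text
clock: 11.72
tool_pos: [0.5596, -0.2929, 0.1293]
ee_rot: [[0.077, 0.997, -0.002], [0.997, -0.077, 0.001], [0.0, -0.002, -1.0]]
contact_force: [-1.4, -0.8, -0.2]
grip_width: 0.001
gripper_force: 0.0
```

```bash
python3 -m handwheel '[0,0,30,0,0, 0,0,65,0,0, -20,0,105,0,0, -55,0,140,0,0, -95,0,160,0,0.6, -135,0,170,0,0.6, -135,0,170,0,0.6]'
python3 - <<'E'
from h import *
from scipy.optimize import least_squares, fsolve
L=np.array([-160,-6.]);K0=np.array([-102,34.]);a=np.arctan2(40,58)-.08;U0=K0+115*np.array([np.cos(a),np.sin(a)])
for kz in (-4,-2,0):
    K=L+[np.sqrt(70**2-(kz+6)**2),kz+6]
    rot=lambda t:np.array([[np.cos(t),-np.sin(t)],[np.sin(t),np.cos(t)]])
    t=fsolve(lambda t:np.hypot(*(rot(t[0])@U0-K))-115,.15)[0]
    th=np.radians(95)+t; h=210*np.array([np.cos(th),np.sin(th)])
    c,s=np.cos(np.radians(-4.96)),np.sin(np.radians(-4.96)); hx=(85+h[0])/1000
    P=np.array([.5771+c*hx,-.1688+s*hx,.1+h[1]/1000]); print(kz,'closed',t,P.round(4),proj('top',P).round(1),proj('side',P).round(1))
ims=[]
for n in('top','side'):
    im=eyes.get_image(n); ims.append(im[...,::-1]); 
    for l in('handle','knuckle'): print(n,l,[(round(d['p'],2),np.round(d['at'],1)) for d in nets.mark_of(n,l)[:2]])
cv2.imwrite('pics/g4.png',cv2.resize(np.hstack([ims[0][140:260,300:450],ims[1][120:240,220:370]]),None,fx=2.66,fy=2.66,interpolation=2))
print(readout.sense()['tool_pos'])
E
```

```text
clock: 12.3
tool_pos: [0.4214, -0.2931, 0.304]
ee_rot: [[0.079, 0.997, -0.0], [0.997, -0.079, -0.003], [-0.003, 0.0, -1.0]]
contact_force: [1.1, -0.4, -0.0]
grip_width: 0.419
gripper_force: 0.0
-4 closed 0.21794481295627474 [ 0.5989 -0.1707  0.3003] [[189.4 374.5]] [[160.3 271. ]]
-2 closed 0.1959046471255075 [ 0.6033 -0.1711  0.3016] [[187.4 374.8]] [[159.8 269.8]]
0 closed 0.17479063723514485 [ 0.6076 -0.1714  0.3028] [[185.4 375. ]] [[159.3 268.5]]
top handle [(0.79, array([184. , 371.3]))]
top knuckle [(0.77, array([213.9, 403.7]))]
side handle [(0.62, array([158.5, 265.7]))]
side knuckle [(0.39, array([204.3, 283.3]))]
[ 0.42574332 -0.29277012  0.29846893]
```

View pics/g4.png

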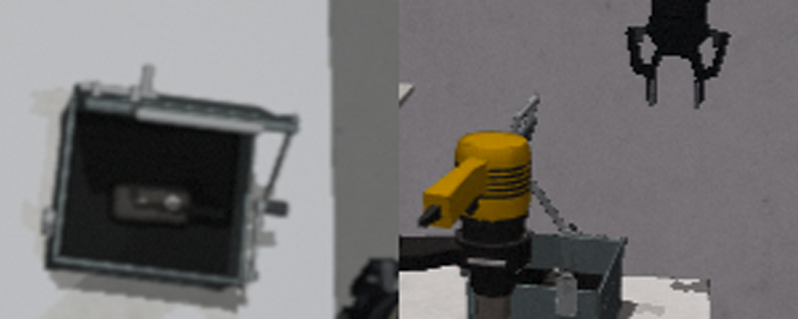

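The stay is broken: the top crop shows the knuckle (277,208) moved down and the lid tilted forward, about 0.17 rad closed. The handle is near (0.608,-0.171,0.303). Go over it from above.

```bash
python3 -m handwheel '[0,20,35,0,1, 10,45,65,0,1, 40,70,75,0,1, 75,90,75,0,1, 110,108,75,0,1, 145,120,75,0,1, 175,122,75,0,1, 182,122,75,0,1, 182,122,75,0,1, 182,122,75,0,1]'
python3 - <<'E'
from h import *
ims=[]
for n in('top','side'):
    im=eyes.get_image(n); ims.append(im[...,::-1])
    print(n,[(round(d['p'],2),np.round(d['at'],1)) for d in nets.mark_of(n,'handle')[:2]])
cv2.imwrite('pics/g5.png',cv2.resize(np.hstack([ims[0][140:260,300:450],ims[1][90:210,200:350]]),None,fx=2.66,fy=2.66,interpolation=2))
print(readout.sense()['tool_pos'],readout.sense()['ee_rot'].round(3))
E
```

```text
clock: 13.43
tool_pos: [0.6081, -0.1704, 0.3726]
ee_rot: [[0.075, 0.997, -0.004], [0.997, -0.075, 0.001], [0.001, -0.004, -1.0]]
contact_force: [-0.3, 0.3, 1.1]
grip_width: 1.004
gripper_force: 0.0
top [(0.9, array([185.6, 375.6]))]
side [(0.56, array([158.5, 266.3]))]
[ 0.60651993 -0.17124519  0.37630413] [[ 0.077  0.997  0.001]
 [ 0.997 -0.077 -0.   ]
 [-0.     0.001 -1.   ]]
```

View pics/g5.png

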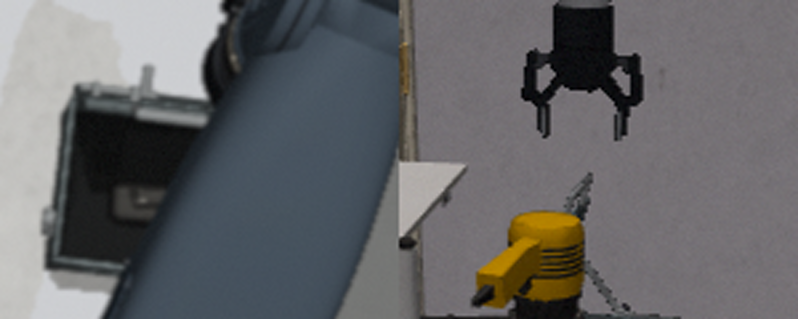

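The open fingers (545 and 620, about row 137) straddle the handle tip (588,178). Lower and grip lightly.

```bash
python3 -m handwheel '[1,0,-25,0,1, 2,0,-45,0,1, 2,0,-58,0,1, 2,0,-66,0,1, 2,0,-68,0,1, 2,0,-68,0,0, 2,0,-68,0,0, 2,0,-68,0,0, 2,0,-68,0,0, 2,0,-68,0,0, 2,0,-68,0,0, 2,0,-68,0,0]' 40
```

```text
clock: 14.63
tool_pos: [0.6091, -0.1711, 0.3079]
ee_rot: [[0.077, 0.997, -0.0], [0.997, -0.077, -0.0], [-0.0, 0.0, -1.0]]
contact_force: [-1.9, 0.6, 1.6]
grip_width: 0.097
gripper_force: 38.9
```

```bash
python3 - <<'E'
import numpy as np
p0=np.radians(75.3);P=np.radians(np.r_[np.linspace(75.3,1.6,37)[1:]])
dX=-210*(np.cos(P)-np.cos(p0)); z=210*(np.sin(P)-np.sin(p0))
T=np.c_[.996*dX,-.086*dX,z]; b=np.zeros(3)
for i in range(0,36,12):
    print((T[i:i+12]-b).round(0).astype(int).tolist()); b=T[i+11].round(0)
E
```

```text
[[-7, 1, -2], [-14, 1, -4], [-21, 2, -7], [-28, 2, -10], [-35, 3, -13], [-42, 4, -16], [-48, 4, -20], [-55, 5, -23], [-61, 5, -27], [-67, 6, -31], [-73, 6, -36], [-79, 7, -41]]
[[-6, 0, -4], [-12, 1, -9], [-17, 1, -15], [-22, 2, -20], [-27, 2, -26], [-32, 3, -32], [-36, 3, -38], [-41, 3, -44], [-45, 4, -50], [-49, 4, -56], [-52, 4, -63], [-56, 5, -70]]
[[-3, 0, -6], [-6, 0, -13], [-8, 0, -20], [-11, 1, -27], [-13, 1, -34], [-15, 1, -42], [-17, 1, -49], [-18, 1, -56], [-19, 1, -64], [-20, 1, -71], [-21, 1, -79], [-21, 1, -86]]
```

```bash
python3 -m handwheel '[-7,1,-2,0,0,-14,1,-4,0,0,-21,2,-7,0,0,-28,2,-10,0,0,-35,3,-13,0,0,-42,4,-16,0,0,-48,4,-20,0,0,-55,5,-23,0,0,-61,5,-27,0,0,-67,6,-31,0,0,-73,6,-36,0,0,-79,7,-41,0,0]'
```

```text
clock: 15.63
tool_pos: [0.5305, -0.1629, 0.2673]
ee_rot: [[0.077, 0.997, 0.002], [0.997, -0.077, 0.002], [0.002, 0.002, -1.0]]
contact_force: [-1.0, 1.8, 3.7]
grip_width: 0.098
gripper_force: 40.6
```

Low forces and the grip is kept; continue.

```bash
python3 -m handwheel '[-6,0,-4,0,0,-12,1,-9,0,0,-17,1,-15,0,0,-22,2,-20,0,0,-27,2,-26,0,0,-32,3,-32,0,0,-36,3,-38,0,0,-41,3,-44,0,0,-45,4,-50,0,0,-49,4,-56,0,0,-52,4,-63,0,0,-56,5,-70,0,0]'
```

```text
clock: 16.63
tool_pos: [0.4744, -0.1573, 0.1958]
ee_rot: [[0.076, 0.997, 0.001], [0.997, -0.076, 0.004], [0.004, 0.001, -1.0]]
contact_force: [1.8, 3.3, 0.4]
grip_width: 0.098
gripper_force: 40.8
```

```bash
python3 -m handwheel '[-3,0,-6,0,0,-6,0,-13,0,0,-8,0,-20,0,0,-11,1,-27,0,0,-13,1,-34,0,0,-15,1,-42,0,0,-17,1,-49,0,0,-18,1,-56,0,0,-19,1,-64,0,0,-20,1,-71,0,0,-21,1,-77,0,0,-21,1,-82,0,0]'
python3 -m handwheel '[0,0,-2,0,0,0,0,-4,0,0,0,0,-4,0,0]'
```

```text
clock: 17.63
tool_pos: [0.4534, -0.1556, 0.1132]
ee_rot: [[0.076, 0.997, 0.001], [0.997, -0.076, 0.006], [0.006, 0.0, -1.0]]
contact_force: [0.7, 7.7, -0.2]
grip_width: 0.103
gripper_force: 40.5
clock: 17.88
tool_pos: [0.4532, -0.1557, 0.1096]
ee_rot: [[0.076, 0.997, 0.0], [0.997, -0.076, 0.006], [0.006, -0.0, -1.0]]
contact_force: [1.1, 7.6, 1.2]
grip_width: 0.103
gripper_force: 40.9
```

```bash
python3 -m handwheel '[0,0,-2,0,0,0,0,-4,0,0,0,0,-4,0,0,0,0,-4,0,0]'
```

```text
clock: 18.22
tool_pos: [0.4533, -0.1557, 0.1094]
ee_rot: [[0.076, 0.997, 0.001], [0.997, -0.076, 0.005], [0.005, 0.001, -1.0]]
contact_force: [-5.9, 10.4, 15.6]
grip_width: 0.101
gripper_force: 42.3
```

Pressing with 15 N gives no further motion, so the lid is shut. Release and look for the bolt.

```bash
python3 -m handwheel '[0,0,4,0,0, 0,0,4,0,1, 0,0,4,0,1, 0,0,4,0,1, 0,0,4,0,1, 0,0,30,0,1, 0,0,65,0,1, -30,0,95,0,0, -70,0,100,0,0, -110,0,100,0,0, -110,0,100,0,0, -110,0,100,0,0]'
python3 - <<'E'
from h import *
from scipy.optimize import least_squares
ims=[];at={}
for n in('top','side'):
    im=eyes.get_image(n); ims.append(im[...,::-1])
    for l in ('bolt_knob','handle'): 
        m=nets.mark_of(n,l); print(n,l,[(round(d['p'],2),np.round(d['at'],1)) for d in m[:3]])
        if m and l=='bolt_knob': print(onz(n,m[0]['at'],.135).round(4))
cv2.imwrite('pics/g6.png',cv2.resize(np.hstack([ims[0][150:270,290:440],ims[1][150:270,220:370]]),None,fx=2.66,fy=2.66,interpolation=2))
print(readout.sense()['tool_pos'])
E
```

```text
clock: 19.22
tool_pos: [0.3419, -0.1583, 0.2063]
ee_rot: [[0.079, 0.997, 0.001], [0.997, -0.079, -0.001], [-0.001, 0.001, -1.0]]
contact_force: [0.3, -0.6, -0.5]
grip_width: 0.271
gripper_force: 0.0
top bolt_knob [(0.64, array([222.2, 343.3]))]
[ 0.5421 -0.1228  0.135 ]
top handle [(0.8, array([257.1, 350.4]))]
side bolt_knob [(0.56, array([214.4, 288.5]))]
[ 0.531  -0.1056  0.135 ]
side handle [(0.78, array([218.5, 310.6]))]
[ 0.34402391 -0.15819561  0.20608644]
```

View pics/g6.png

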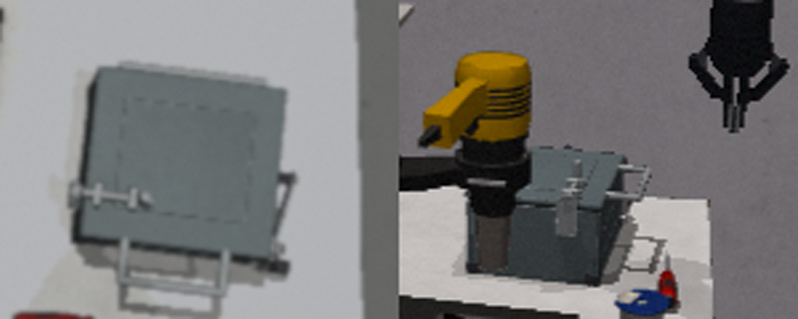

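The lid is flat and shut. The bolt knob shows at top crop (145,196), side crop (578,165), so about (0.538,-0.12). I'll come down to its right with shut fingers and push toward +y.

```bash
python3 -m handwheel '[35,-5,10,0,0, 72,-10,10,0,0, 110,-17,10,0,0, 148,-17,10,0,0, 180,-17,0,0,0, 192,-17,-20,0,0, 192,-17,-40,0,0, 192,-17,-54,0,0, 192,-17,-59,0,0, 192,-17,-59,0,0, 192,-17,-59,0,0]'
python3 - <<'E'
from h import *
ims=[]
for n in('top','side'):
    im=eyes.get_image(n); ims.append(im[...,::-1])
    print(n,[(round(d['p'],2),np.round(d['at'],1)) for d in nets.mark_of(n,'bolt_knob')[:3]])
s=readout.sense(); print(s['tool_pos'],s['contact_force'])
for n in('top','side'): print(proj(n,s['tool_pos']-[0,0,.025]).round(1))
cv2.imwrite('pics/g7.png',cv2.resize(np.hstack([ims[0][190:250,310:385],ims[1][180:240,260:335]]),None,fx=5.3,fy=5.3,interpolation=2))
E
```

```text
clock: 20.43
tool_pos: [0.5356, -0.1749, 0.1472]
ee_rot: [[0.076, 0.997, -0.0], [0.997, -0.076, 0.0], [0.0, -0.0, -1.0]]
contact_force: [-0.2, -0.5, -0.4]
grip_width: -0.002
gripper_force: 0.0
top [(0.6, array([225.7, 344.6]))]
side [(0.72, array([214.4, 251.6])), (0.47, array([210.9, 289.6]))]
[ 0.53609784 -0.17548859  0.14900314] [-0.34976849 -0.97076816 -0.13052638]
[[225.3 363. ]]
[[210.1 288.5]]
```

View pics/g7.png

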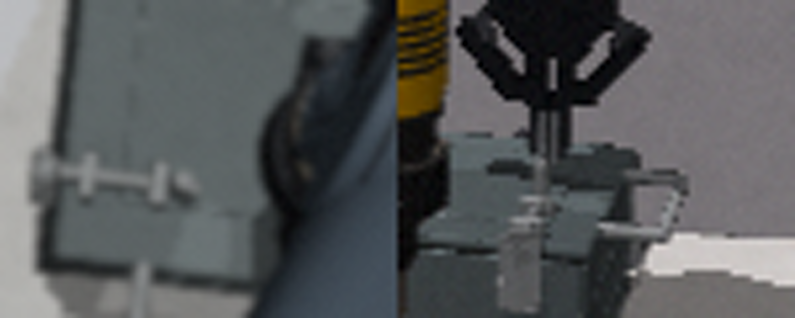

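In the top crop the knob (187,187) lies exactly in line with the fingers, and in the side crop (543,170) it is just in front of them. Push.

```bash
python3 -m handwheel '[1,10,0,0,0, 2,20,0,0,0, 2,26,0,0,0, 3,30,0,0,0, 3,34,0,0,0, 3,38,0,0,0, 4,42,0,0,0, 4,46,0,0,0, 4,50,0,0,0, 5,54,0,0,0, 5,57,0,0,0, 5,57,0,0,0]'
```

```text
clock: 21.63
tool_pos: [0.5405, -0.1174, 0.1473]
ee_rot: [[0.076, 0.997, 0.0], [0.997, -0.076, 0.001], [0.001, 0.0, -1.0]]
contact_force: [-0.9, -0.8, -0.4]
grip_width: 0.002
gripper_force: 0.3
```

```bash
python3 -m handwheel '[0,2,0,0,0, 0,4,0,0,0, 0,4,0,0,0]'
```

```text
clock: 21.88
tool_pos: [0.5406, -0.1138, 0.1474]
ee_rot: [[0.077, 0.997, 0.001], [0.997, -0.077, 0.0], [0.0, 0.001, -1.0]]
contact_force: [0.1, -1.0, 0.1]
grip_width: 0.0
gripper_force: 0.6
```

```bash
python3 -m handwheel '[0,2,0,0,0, 0,4,0,0,0, 0,6,0,0,0, 0,6,0,0,0]'; python3 - <<'E'
from h import *
for n in('top','side'):
    eyes.get_image(n)
    print(n,[(round(d['p'],2),np.round(d['at'],1)) for d in nets.mark_of(n,'bolt_knob')[:3]])
s=readout.sense(); print(s['tool_pos'],s['contact_force'])
for n in('top','side'): print(proj(n,s['tool_pos']-[0,0,.015]).round(1))
E
```

```text
clock: 22.22
tool_pos: [0.5406, -0.1124, 0.1476]
ee_rot: [[0.079, 0.997, 0.0], [0.997, -0.079, -0.01], [-0.01, 0.001, -1.0]]
contact_force: [0.2, -11.3, -2.1]
grip_width: -0.0
gripper_force: 5.9
top [(0.49, array([223.6, 334.1]))]
side [(0.56, array([217.7, 286.7]))]
[ 0.54063889 -0.11239569  0.14766472] [  1.47501745 -12.3422589   -1.45231687]
[[222.8 339.1]]
[[214.2 285.8]]
```

The force rose to 12 N against a stop, and the knob moved 11 px, about 30 mm. Back off, rise and check.

```bash
python3 -m handwheel '[0,-10,0,0,0, -1,-25,0,0,0, -1,-25,30,0,0, -1,-25,65,0,0, -1,-25,100,0,0, -35,-25,120,0,0, -72,-25,120,0,0, -110,-25,120,0,0, -148,-25,120,0,0, -180,-25,120,0,0, -180,-25,120,0,0, -180,-25,120,0,0]'; python3 - <<'E'
from h import *
a=cv2.imread('pics/top0.png')[...,::-1]
for n in('top','side'):
    eyes.get_image(n)
    for l in('bolt_knob','handle','solder_spool','tip_tin','screwdriver_red'): print(n,l,[(round(d['p'],2),np.round(d['at'],1)) for d in nets.mark_of(n,l)[:2]])
for y in (.045,.075): # knob chest y drawn/home
    c,s=np.cos(np.radians(-4.96)),np.sin(np.radians(-4.96)); P=[.5771+c*-.04-s*y,-.1688+s*-.04+c*y,.135]; print(np.round(P,4),proj('top',P).round(1),proj('side',P).round(1))
E
```

```text
clock: 23.42
tool_pos: [0.3594, -0.1324, 0.2676]
ee_rot: [[0.078, 0.997, 0.001], [0.997, -0.078, 0.001], [0.001, 0.001, -1.0]]
contact_force: [1.6, 0.0, 1.2]
grip_width: 0.002
gripper_force: 0.0
top bolt_knob [(0.53, array([223.1, 334.6]))]
top handle [(0.88, array([257. , 352.7]))]
top solder_spool [(0.56, array([259.1, 275.5]))]
top tip_tin [(0.52, array([264.7, 240.5]))]
top screwdriver_red [(0.55, array([270.3, 322.9])), (0.27, array([259.6, 274.8]))]
side bolt_knob [(0.54, array([216.3, 286.3])), (0.22, array([274.1, 310.1]))]
side handle [(0.83, array([216.8, 310.6]))]
side solder_spool [(0.56, array([274. , 307.3]))]
side tip_tin [(0.83, array([292.3, 313.1]))]
side screwdriver_red [(0.64, array([255., 323.]))]
[ 0.5411 -0.1205  0.135 ] [[222.5 342.4]] [[212.7 285.8]]
[ 0.5437 -0.0906  0.135 ] [[221.3 330.8]] [[215.8 284.3]]
```

```bash
python3 -c "
from cell import manip; print(manip.job_done())"
```

```text
the job is handed in; nothing more can be done
None
```

The job is handed in after about 23 s of the 72 s: the dimmer box is on the chest floor, the lid was lowered under control until shut, the bolt was pushed until it stopped (about 30 mm, 12 N), and the spool, tin and screwdriver still read where they began; I don't have the judge's verdict.

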